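Put the cobbler's tools back on their own outlines

ROBOT

A 6-joint arm with a two-finger parallel gripper is mounted at the origin on the work surface. World frame = base frame: x ahead of the robot, y to its left, z up, the work surface at z = 0. Lengths are in m, angles in rad, forces in N, time in s.
With the tool pointing down it reaches from about 0.35 to 0.85 m from the base axis. Payload 8.1 kg.
Tool frame: the origin (TCP) lies on the centre line of the jaws, within the pads' length; the fingertips stand 22 mm ahead of it and the grasp point (between the pads) lies 3 mm ahead of it; z points along the fingers, y is the line along which they close (so a half turn about z gives the same grasp; the last joint's range is limited). The gripper opens to 85 mm and grips with 20 to 120 N. Pads are 22 mm wide; open, the fingers measure 114 mm over their backs; the gripper's body (76 mm by 85 mm) begins 54 mm behind the grasp point. The pads swing forward as they close: fully open they stand 13 mm farther back than shut.
Start: joints at [1.155, 0.13, 1.488, -0, 1.523, -0.085], TCP at [0.195, 0.567, 0.253] pointing down, gripper open.
Joint ranges: [-2.96, 2.96], [-0.89, 2.26], [0.02, 2.5], [-1.34, 4.48], [0, 2.73], [-2.66, 2.66]. Speed limits (rad/s): [2.39, 2.39, 2.79, 3.14, 3.14, 3.14].

INTERFACE

Orientations are given as a rotation vector (axis times angle).
In Python, from bench import * gives the robot as it stands.
- The arm moves only by the tool move_arm, never from a script. Its argument "series" is a list of rows, each a list of 5 numbers: the opening, from 0 (shut) to 1 (fully open), then the shift along the world's x, y, z in m, then the turn about the world's z in degrees. In form: [[gripper, x, y, z, roll], ...]. A call has exactly 10 rows; each row shifts and turns the commanded pose from where the row before left it; what a row does not reach is not made up. A row lasts 1/12 s, in which the tool goes at most 41.7 mm and 7.16 degrees, less where a joint would pass 70% of its speed; a pose out of reach is approached as far as the arm can. A call is refused whole if a number of a shift passes 0.0417 or a number of a turn 7.16, either way. A call with a gripper value outside its range is refused whole. The fingers move at their own pace and stop on an object; "newtons" is the grip in N (left out, the last holds). Time passes only in rows, so rows that do not move let the fingers close, or fill a call up. It gives the time, the measured TCP pose, the force, the opening and the grip force at its end, in the units of the state.
- state(): the state, without advancing time (a new reading comes with each control period).
- camera(name): name is "scene" or "top" or "wrist"; returns the picture (480x640x3 uint8, red, green, blue); there is no depth.
- camera_params(name): a dict with "mtx" (3x3 intrinsics, pixels), "origin" and "orientation" of the camera in the world. Camera axes: x right, y down, z forward; pixel columns grow to the right and rows downward; lengths in m; the calibration is good to about 2 mm. A picture is of the moment at which its call begins: read the wrist's pose just before it. camera_params takes no time and is no camera call; for the wrist camera it gives the pose at the moment of the call.
- finish_job(): hands the job in; it is judged then, once.
The state is a dict: "t": time; "q": joint angles; "qvel": joint speeds; "joint_torque": joint torques, N m; "tool_pos": TCP position; "eef_rot": TCP orientation; "contact_force": force on the tool from outside, world axes, zero at the start; "ft_torque": the same for the moment, N m; "finger_gap": finger opening in m; "grip_force": force on a finger pad.
Only numpy, scipy, OpenCV 4.12 (cv2) and the standard library are available. Lean on these libraries where they do the work, as an engineer would, in place of code of your own. Each camera call takes 0.05 s, during which the arm holds its last target. There are 200 camera calls.

TASK

The hammer, the rotary punch and the white shoe last have been left on one another's cork mats; put each one back on the mat that bears its own black outline, lying squarely on the outline to within a centimetre or so, with head, jaws and toe at the end where the outline shows them. The mat without an outline is free for parking a tool meanwhile. Leave the acrylic bin and the polish tin where they are.

Things in the scene. Friction and masses are not known exactly. Their poses are not given: they have to be found in the camera images.
- hammer: cobbler's hammer lying on its side: orange handle, steel head. Origin on the underside at the grip point; x along the handle to the head, z up. Handle x -140 to +38 mm, 26 mm wide (y), 26 mm high; head crosswise at x +35 to +67, 89 mm long, 32 mm high, round face at +y, peen at -y. About 380 g, balance point 20 to 30 mm headward of the origin. Pinch the handle across y at the origin.
- punch: steel rotary hole punch, plier shaped, lying flat. Origin on the underside below the pivot; x to the jaws, z up. Pivot block 50 mm long (x), 38 mm wide (y), 18 mm high, rivet 4 mm higher; jaws and star wheel (centre x +44, y +16) reach x +67 mm; two handles 18 mm thick spread to 70 mm and reach x -127. About 320 g, balance point 27 mm handleward. Pinch the pivot block across y at the origin.
- last: white plastic shoe last (small) on its sole. Origin on the underside below the ankle block; x to the toe, z up. Ankle block 56 mm long (x -28 to +28), 48 mm wide (y), 68 mm high, rounded behind to x -50; the instep slopes to the toe at x +126 mm; widest 64 mm at x +82, 30 mm high there. About 400 g, balance point 25 to 40 mm toeward. Pinch the ankle block across y at the origin, about 50 mm up.
- hammer_mat: fixed flat cork mat, 250 x 120 mm, 3 mm thick, origin at the centre of its underside, x along its length, roughly away from the robot, z up. It bears the black outline of the hammer, head towards +x: it fits when its origin is at x +35, y 0 mm of this mat, x axes the same way. At the start the last stands on it, near the middle.
- punch_mat: fixed flat cork mat, 250 x 120 mm, 3 mm thick, origin at the centre of its underside, x along its length, roughly away from the robot, z up. It bears the black outline of the rotary punch, jaws towards +x: it fits when its origin is at x +35, y 0 mm of this mat, x axes the same way. At the start the hammer lies on it, near the middle.
- last_mat: fixed flat cork mat, 250 x 120 mm, 3 mm thick, origin at the centre of its underside, x along its length, roughly away from the robot, z up. It bears the black outline of the last's sole, toe towards +x: it fits when its origin is at x -35, y 0 mm of this mat, x axes the same way. At the start the rotary punch lies on it, near the middle.
- bare_mat: fixed flat cork mat, 250 x 120 mm, 3 mm thick, origin at the centre of its underside, x along its length, roughly away from the robot, z up. It has no outline and is empty at the start: the free spot.
- eyelet_bin: bystander: loose open clear acrylic bin of black eyelets, 90 x 110 x 45 mm high, origin at the centre of its underside, beyond the outer left mat.
- polish_tin: bystander: loose round closed metal polish tin, 76 mm wide, 28 mm high, origin at the centre of its underside, beyond the outer right mat.
Things that resemble listed ones, but are neither listed nor needed, are in the scene too. What is shaped like the punch but blue or red is not meant.

How it is judged:
By the outcome, as a careful person would: the job done as asked, in the order asked, and still so for the second after the job is handed in, with the robot touching nothing.
It also fails if it takes over 128 s, if anything falls off the work surface, if the arm or the gripper's body presses on something with over 40 N, if the wrist force passes 120 N, or if a joint passes its speed limit or range.

## Working session

There is one attempt and no reset: what is moved stays moved. The work goes in short steps, Python scripts to look and compute and a tool call to move; the robot and the scene stay as the last step left them, time stands still between calls to the robot, and variables do not carry over. Pictures are saved under pics/ and viewed, at most 14 in all, crops included, and the job is handed in when it is done.

Besides the shell and the picture viewer there is one more tool, called after "Call:" as name(argument=value, ...), one argument or row to a line, values as JSON. move_arm: Moves the arm, as the interface text tells. Its arguments: {"type":"object","properties":{"series":{"type":"array"},"newtons":{"type":"number"}},"required":["series"]}

```bash
mkdir -p pics; ls
python3 - <<'E'
from bench import *
import cv2
for n in ("top","scene"):
    im=camera(n); cv2.imwrite(f"pics/{n}0.png",im[:,:,::-1]); p=camera_params(n); print(n,p)
print(state())
E
```

```text
pics
top {'mtx': array([[576.4570949 ,   0.        , 318.42910238],
       [  0.        , 576.4570949 , 234.47090592],
       [  0.        ,   0.        ,   1.        ]]), 'origin': array([ 0.40317278, -0.11106516,  1.41905838]), 'orientation': array([-2.16921404,  2.20936167, -0.08637952])}
scene {'mtx': array([[615.05033084,   0.        , 316.9139809 ],
       [  0.        , 615.05033084, 238.24310335],
       [  0.        ,   0.        ,   1.        ]]), 'origin': array([ 0.92643288, -0.97602658,  1.4586367 ]), 'orientation': array([-2.48780771, -0.58892813,  0.19188383])}
{'t': 0.1, 'q': array([ 1.15460863e+00,  1.31105798e-01,  1.48920501e+00, -7.26232436e-07,
        1.52296065e+00, -8.53836887e-02]), 'qvel': array([ 9.30065800e-05, -2.36928053e-03, -2.23746452e-03, -4.68110381e-04,
        3.80202388e-04,  2.89551130e-04]), 'joint_torque': array([ 1.39932970e-03, -5.70962691e+01, -5.01933897e+01, -1.56953975e-04,
        8.43538670e-03, -5.39689961e-05]), 'tool_pos': array([0.19466543, 0.56705721, 0.25231822]), 'eef_rot': array([-5.17190954e-01, -3.09830571e+00,  2.55450817e-03]), 'contact_force': array([-0.14494716, -0.24320149, -0.13774703]), 'ft_torque': array([-0.04674066,  0.00504863, -0.01314103]), 'grip_force': 0.0, 'finger_gap': 0.08506796066507033}
```

View pics/top0.png

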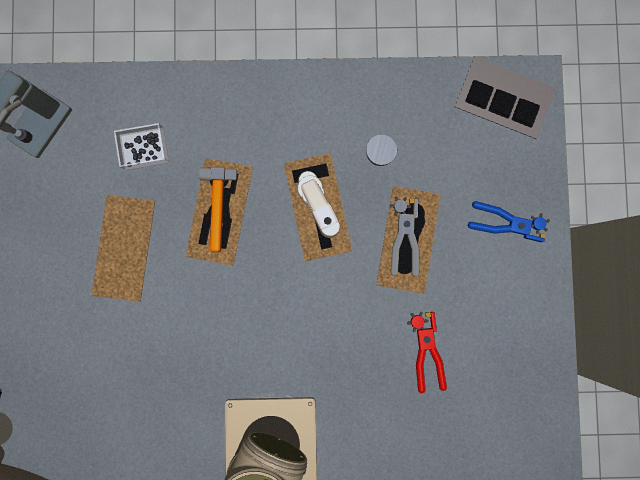

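View pics/scene0.png

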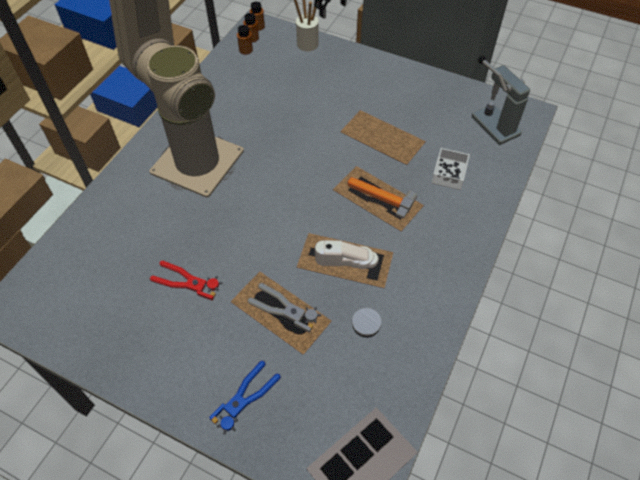

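```bash
cat > h.py <<'E'
from bench import *
import cv2, numpy as np
from scipy.spatial.transform import Rotation as R
def snap(n,name=None):
    p=camera_params(n); im=camera(n)
    if name: cv2.imwrite(f"pics/{name}.png",im[:,:,::-1])
    return im,p
def ray(p,uv,z):
    uv=np.atleast_2d(np.asarray(uv,float))
    d=np.c_[uv,np.ones(len(uv))]@np.linalg.inv(p["mtx"]).T@R.from_rotvec(p["orientation"]).as_matrix().T
    o=np.asarray(p["origin"]); return (o+d*((z-o[2])/d[:,2:]))[:,:2]
def proj(p,X):
    c=(np.atleast_2d(X)-p["origin"])@R.from_rotvec(p["orientation"]).as_matrix()@p["mtx"].T
    return c[:,:2]/c[:,2:]
def hsv(im): return cv2.cvtColor(im,cv2.COLOR_RGB2HSV)
def mask(im,lo,hi,k=3):
    m=cv2.inRange(hsv(im),lo,hi); return cv2.morphologyEx(m,cv2.MORPH_OPEN,np.ones((k,k),np.uint8))
def rect(P):
    c,s,a=cv2.minAreaRect((P*1000).astype(np.float32)); b=cv2.boxPoints((c,s,a))
    e=[b[1]-b[0],b[2]-b[1]]; v=max(e,key=np.linalg.norm); v=v if v[0]>0 else -v
    return np.round(c,1),np.round(sorted(s)[::-1],1),round(float(np.degrees(np.arctan2(v[1],v[0]))),1)
def pix(m): return np.argwhere(m)[:,::-1]
def yaw():  # direction of tool's y, mod 180
    r=R.from_rotvec(state()["eef_rot"]).as_matrix(); return np.degrees(np.arctan2(r[1,1],r[0,1]))%180
E
python3 - <<'E'
from h import *
im,p=snap("top")
cork=mask(im,(8,70,60),(20,190,230),3)
cork[:150]=0;cork[310:]=0
n,l,st,ce=cv2.connectedComponentsWithStats(cv2.dilate(cork,np.ones((9,9))))
for i in range(1,n):
    m=(l==i)&(cork>0)
    if m.sum()>300: print("cork",ce[i].round(),m.sum(),rect(ray(p,pix(m),.003)))
o=mask(im,(8,200,120),(20,255,255),1); o[:150]=0;o[310:]=0
print("orange",o.sum()//255,rect(ray(p,pix(o),.016)))
w=mask(im,(0,0,190),(180,60,255),3); w=w*0+np.where((np.indices(w.shape)[1]>285)&(np.indices(w.shape)[1]<350)&(np.indices(w.shape)[0]>160)&(np.indices(w.shape)[0]<250),w,0)
print("white",(w>0).sum(),rect(ray(p,pix(w),.04)))
im2,p2=snap("wrist","wrist0"); s=state()
print(p2, s["tool_pos"],yaw())
t=R.from_rotvec(s["eef_rot"]); print("cam in tool",t.inv().apply(p2["origin"]-s["tool_pos"]),(t.inv()*R.from_rotvec(p2["orientation"])).as_rotvec(degrees=True))
cv2.imwrite("pics/crop0.png",cv2.resize(im[150:300,180:460],None,fx=2.8,fy=2.8,interpolation=2)[:,:,::-1])
E
```

```text
cork [318. 208.] 2931 (array([ 572.7, -122.4]), array([248.8, 118.9]), 11.1)
cork [219. 212.] 2864 (array([565.6, 120.8]), array([249.5, 120.1]), -11.6)
cork [408. 240.] 2956 (array([ 487.9, -344.9]), array([249.4, 119.8]), -11.0)
cork [123. 248.] 4998 (array([479.6, 356.1]), array([249.2, 120.4]), -8.2)
orange 744 (array([553.7, 125.7]), array([174.7,  25.4]), -2.6)
white 1010 (array([ 575. , -121.6]), array([165.4,  49.2]), 28.1)
{'mtx': array([[402.58272053,   0.        , 319.86965364],
       [  0.        , 402.58272053, 243.84587127],
       [  0.        ,   0.        ,   1.        ]]), 'origin': array([0.11578275, 0.59320034, 0.37381225]), 'orientation': array([2.32810671, 1.66420919, 0.27318621])} [0.19473621 0.56717387 0.25264469] 71.04801940509785
cam in tool [ 0.08313623 -0.00116785 -0.12115943] [-14.71872808 -14.72933423  89.06480435]
```

View pics/crop0.png

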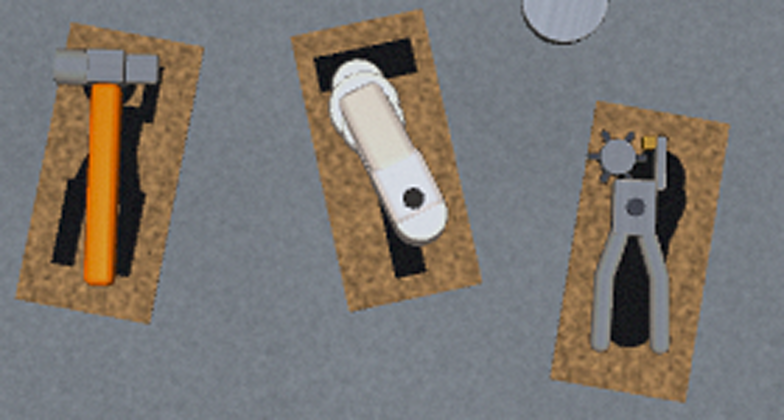

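View pics/wrist0.png

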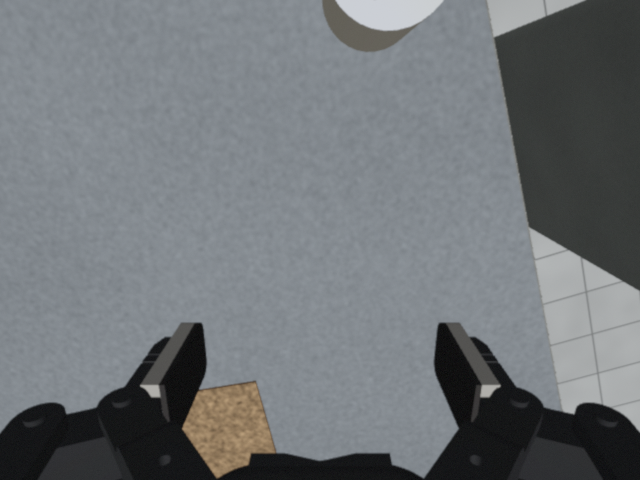

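Candidates for the punch in the top view are the grey one on a mat at (408,240), the blue one at (510,222) and the red one at (428,345). The grey steel one is meant. There is one hammer at (218,210) and one last at (320,205), both confirmed in the crop. The mats measure about 249 x 120 mm and the handle about 175 x 25 mm, which matches the given sizes. I will park the hammer first.

Call:
move_arm(
  series=[
    [1,0.0205,-0.0222,0,1.63],
    [1,0.0205,-0.0222,0,1.63],
    [1,0.0205,-0.0222,0,1.63],
    [1,0.0205,-0.0222,0,1.63],
    [1,0.0205,-0.0222,0,1.63],
    [1,0.0205,-0.0222,0,1.63],
    [1,0.0205,-0.0222,0,1.63],
    [1,0.0205,-0.0222,0,1.63],
    [1,0.0205,-0.0222,0,1.63],
    [1,0.0205,-0.0222,0,1.63],
  ],
  newtons=60,
)

```text
t: 1.03
tool_pos: [0.4005, 0.3442, 0.2532]
eef_rot: [-0.07, -3.141, 0.0]
contact_force: [-0.4, -0.3, -0.8]
finger_gap: 0.0857
grip_force: 0.0
```

Call:
move_arm(
  series=[
    [1,0.0205,-0.0222,-0.012,0],
    [1,0.0205,-0.0222,-0.012,0],
    [1,0.0205,-0.0222,-0.012,0],
    [1,0.0205,-0.0222,-0.012,0],
    [1,0.0205,-0.0222,-0.012,0],
    [1,0.0205,-0.0222,-0.012,0],
    [1,0.0205,-0.0222,-0.012,0],
    [1,0.0205,-0.0222,-0.012,0],
    [1,0.0205,-0.0222,-0.012,0],
    [1,0.0205,-0.0222,-0.012,0],
  ],
)

```text
t: 1.87
tool_pos: [0.6056, 0.1222, 0.1325]
eef_rot: [-0.073, -3.14, -0.0]
contact_force: [0.7, 0.7, -0.5]
finger_gap: 0.0855
grip_force: 0.0
```

```bash
cat > ham.py <<'E'
from h import *
import sys
im,p=snap("wrist",sys.argv[1]); s=state(); print(s["t"],s["tool_pos"].round(4),yaw().round(2),s["contact_force"].round(1))
o=mask(im,(8,200,100),(20,255,255),3)
# keep biggest
n,l,st,ce=cv2.connectedComponentsWithStats(o); i=1+np.argmax(st[1:,4]); print(st[i],rect(ray(p,pix(l==i),.016)))
E
python3 ham.py w1
```

```text
1.9167 [0.6072 0.1176 0.1295] 87.2 [-3.1 -4.8 -1.5]Traceback (most recent call last):
  File "ham.py", line 6, in <module>
    n,l,st,ce=cv2.connectedComponentsWithStats(o); i=1+np.argmax(st[1:,4]); print(st[i],rect(ray(p,pix(l==i),.016)))
                                                       ~~~~~~~~~^^^^^^^^^^
    return _wrapfunc(a, 'argmax', axis=axis, out=out, **kwds)
    return bound(*args, **kwds)
ValueError: attempt to get argmax of an empty sequence
```

View pics/w1.png

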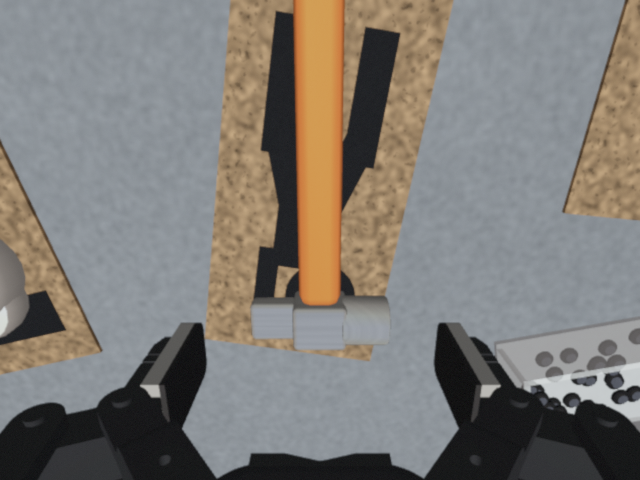

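```bash
sed -i 's/(8,200,100)/(8,150,150)/' ham.py
cat >> ham.py <<'E'
m=(l==i); vs=[v for v in range(480) if m[v].sum()>8]; vs=vs[5:-12]
c=np.array([[np.flatnonzero(m[v]).mean(),v] for v in vs]); C=ray(p,c,.016)
k=np.polyfit(C[:,0],C[:,1],1); print("axis yaw",np.degrees(np.arctan(k[0])).round(2),"y at tcp x",np.polyval(k,s["tool_pos"][0]).round(4))
e=ray(p,[[c[:,0].mean(),max(np.flatnonzero(m.any(1)))]],.016); print("head end of orange",e)
print("tcp floor pt pix",proj(p,[*s["tool_pos"][:2],.016]))
E
python3 ham.py w2
```

```text
1.9667 [0.6055 0.1196 0.1302] 87.14 [-1.5 -0.1 -1.1]
[  303     0    51   305 13755] (array([558.4, 123.1]), array([172.9,  26. ]), -2.5)
axis yaw -2.53 y at tcp x 0.121
head end of orange [[0.64473149 0.11947796]]
tcp floor pt pix [[324.92489026 246.96249408]]
```

Call:
move_arm(
  series=[
    [1,0.0002,0.0001,-0.0102,0],
    [1,0.0002,0.0001,-0.0102,0],
    [1,0.0002,0.0001,-0.0102,0],
    [1,0.0002,0.0001,-0.0102,0],
    [1,0.0002,0.0001,-0.0102,0],
    [1,0.0002,0.0001,-0.0102,0],
    [1,0.0002,0.0001,-0.0102,0],
    [1,0.0002,0.0001,-0.0102,0],
    [1,0,0,-0.0102,0],
    [1,0,0,-0.0102,0],
  ],
)

```text
t: 2.8
tool_pos: [0.6065, 0.1243, 0.0303]
eef_rot: [0.073, 3.141, -0.0]
contact_force: [-0.6, -0.0, -0.4]
finger_gap: 0.0852
grip_force: 0.0
```

Call:
move_arm(
  series=[
    [1,0,0,0,0],
    [0.8,0,0,0,0],
    [0.6,0,0,0,0],
    [0.4,0,0,0,0],
    [0,0,0,0,0],
    [0,0,0,0,0],
    [0,0,0,0,0],
    [0,0,0,0,0],
    [0,0,0,0,0],
    [0,0,0,0,0],
  ],
)

```text
t: 3.63
tool_pos: [0.6072, 0.1243, 0.0323]
eef_rot: [0.073, 3.139, 0.0]
contact_force: [-0.4, -1.1, 5.2]
finger_gap: 0.0248
grip_force: 61.3
```

Call:
move_arm(
  series=[
    [0,0,0,0.004,0],
    [0,0,0,0.008,0],
    [0,0,0,0.008,0],
    [0,0,0,0.01,0],
    [0,0,0,0.01,0],
    [0,0,0,0.01,0],
    [0,0,0,0.01,0],
    [0,0,0,0.01,0],
    [0,0,0,0.005,0],
    [0,0,0,0,0],
  ],
)

```text
t: 4.47
tool_pos: [0.6077, 0.1244, 0.1085]
eef_rot: [0.073, 3.138, 0.001]
contact_force: [0.0, 0.4, -3.3]
finger_gap: 0.0247
grip_force: 60.3
```

Call:
move_arm(
  series=[
    [0,-0.004,0.01,0,-0.5],
    [0,-0.01,0.025,0,-0.6],
    [0,-0.012,0.03,0,-0.7],
    [0,-0.012,0.03,0,-0.7],
    [0,-0.012,0.03,0,-0.7],
    [0,-0.012,0.03,0,-0.7],
    [0,-0.012,0.03,0,-0.7],
    [0,-0.01,0.022,0,-0.5],
    [0,-0.006,0.014,0,-0.3],
    [0,-0.003,0.006,0,-0.2],
  ],
)

```text
t: 5.3
tool_pos: [0.5118, 0.3534, 0.1056]
eef_rot: [-0.223, -3.132, 0.0]
contact_force: [-1.2, -0.8, -1.7]
finger_gap: 0.0246
grip_force: 60.3
```

Call:
move_arm(
  series=[
    [0,0,0,-0.01,0],
    [0,0,0,-0.01,0],
    [0,0,0,-0.01,0],
    [0,0,0,-0.01,0],
    [0,0,0,-0.01,0],
    [0,0,0,-0.01,0],
    [0,0,0,-0.005,0],
    [0,0,0,-0.002,0],
    [0,0,0,0,0],
    [0,0,0,0,0],
  ],
)

```text
t: 6.13
tool_pos: [0.5138, 0.3514, 0.0396]
eef_rot: [0.226, 3.133, 0.0]
contact_force: [-0.6, 0.4, -3.1]
finger_gap: 0.0243
grip_force: 60.4
```

Call:
move_arm(
  series=[
    [0,0,0,-0.002,0],
    [0,0,0,-0.002,0],
    [0,0,0,-0.002,0],
    [0,0,0,-0.001,0],
    [0,0,0,0,0],
    [0,0,0,0,0],
    [0,0,0,0,0],
    [0,0,0,0,0],
    [0,0,0,0,0],
    [0,0,0,0,0],
  ],
)

```text
t: 6.97
tool_pos: [0.5135, 0.3514, 0.0324]
eef_rot: [0.226, 3.133, 0.0]
contact_force: [-0.2, -0.5, -2.0]
finger_gap: 0.0249
grip_force: 60.5
```

Call:
move_arm(
  series=[
    [0,0,0,-0.001,0],
    [0,0,0,-0.001,0],
    [0,0,0,0,0],
    [0.45,0,0,0,0],
    [0.6,0,0,0,0],
    [0.8,0,0,0,0],
    [1,0,0,0,0],
    [1,0,0,0,0],
    [1,0,0,0,0],
    [1,0,0,0,0],
  ],
)

```text
t: 7.8
tool_pos: [0.5134, 0.3512, 0.0302]
eef_rot: [-0.226, -3.133, 0.0]
contact_force: [-0.8, -0.4, -0.2]
finger_gap: 0.0855
grip_force: 0.0
```

Call:
move_arm(
  series=[
    [1,0,0,0.005,0],
    [1,0,0,0.01,0],
    [1,0,0,0.015,0],
    [1,0,0,0.015,0],
    [1,0,0,0.02,0],
    [1,0,0,0.02,0],
    [1,0,0,0.02,0],
    [1,0,0,0.02,0],
    [1,0,0,0.01,0],
    [1,0,0,0.005,0],
  ],
)

```text
t: 8.63
tool_pos: [0.5146, 0.352, 0.1736]
eef_rot: [0.226, 3.13, 0.004]
contact_force: [0.3, 1.0, 0.2]
finger_gap: 0.0854
grip_force: 0.0
```

```bash
cat > pun.py <<'E'
from h import *
im,p=snap("top"); s=state(); print(s["t"],s["tool_pos"].round(4),yaw().round(2))
# punch: grey (low sat, mid value) inside the last mat; outline is black
g=mask(im,(0,0,70),(180,45,255),1)
Q=cv2.fillConvexPoly(np.zeros(g.shape,np.uint8),np.array([[395,188],[438,193],[424,290],[378,286]]),255)
g&=Q
n,l,st,ce=cv2.connectedComponentsWithStats(g); i=1+np.argmax(st[1:,4]); m=l==i; print(st[i])
cv2.imwrite("pics/pm.png",cv2.resize(np.hstack([im[180:300,370:450],np.dstack([(m*255).astype(np.uint8)]*3)[180:300,370:450]]),None,fx=4,fy=4,interpolation=0)[:,:,::-1])
print("punch box",rect(ray(p,pix(m),.012)))
E
python3 pun.py
```

```text
8.6833 [0.5145 0.3519 0.1732] 81.75
[ 391  197   28   79 1102]
punch box (array([ 495.7, -334.4]), array([191.3,  66. ]), -1.8)
```

View pics/pm.png

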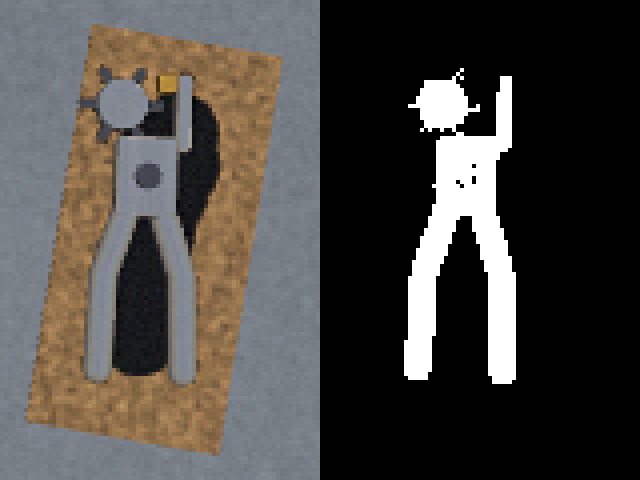

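Run:
```python
from h import *
p=camera_params("top")
a=ray(p,[[370+148/4,180+175/4]],.025)[0]; b=ray(p,[[370+139.5/4,180+381/4]],.018)[0]
d=a-b; print(a,b,np.hypot(*d),np.degrees(np.arctan2(d[1],d[0])))
```

```text
[ 0.52394957 -0.33918007] [ 0.39921417 -0.33146398] 0.12497383571643719 -3.5397838841390263
```

Call:
move_arm(
  series=[
    [1,0,-0.02,0,0.5],
    [1,0.001,-0.035,0,0.5],
    [1,0.001,-0.038,0,0.5],
    [1,0.001,-0.038,0,0.5],
    [1,0.001,-0.038,0,0.5],
    [1,0.001,-0.038,0,0.5],
    [1,0.001,-0.038,0,0.5],
    [1,0.001,-0.038,0,0.5],
    [1,0.001,-0.038,0,0.5],
    [1,0.001,-0.038,0,0.5],
  ],
)

```text
t: 9.52
tool_pos: [0.5214, -0.0094, 0.169]
eef_rot: [-0.088, -3.139, -0.0]
contact_force: [-0.5, -0.0, -0.1]
finger_gap: 0.0849
grip_force: 0.0
```

Call:
move_arm(
  series=[
    [1,0,-0.038,-0.005,0.2],
    [1,0,-0.038,-0.005,0],
    [1,0,-0.038,-0.005,0],
    [1,0,-0.038,-0.005,0],
    [1,0,-0.038,-0.005,0],
    [1,0,-0.038,-0.005,0],
    [1,0,-0.038,-0.005,0],
    [1,0,-0.03,-0.005,0],
    [1,0,-0.024,-0.003,0],
    [1,0,-0.012,0,0],
  ],
)

```text
t: 10.35
tool_pos: [0.5207, -0.342, 0.1247]
eef_rot: [-0.087, -3.137, -0.002]
contact_force: [0.1, 0.1, -0.3]
finger_gap: 0.0854
grip_force: 0.0
```

Run:
```python
from h import *
im,p=snap("wrist"); im,p=snap("wrist","w3"); s=state(); print(s["t"],s["tool_pos"].round(4),yaw().round(2),proj(p,[[*s["tool_pos"][:2],.021]]))
```

```text
10.45 [ 0.5214 -0.341   0.1259] 86.81 [[324.58003909 255.5204881 ]]
```

View pics/w3.png

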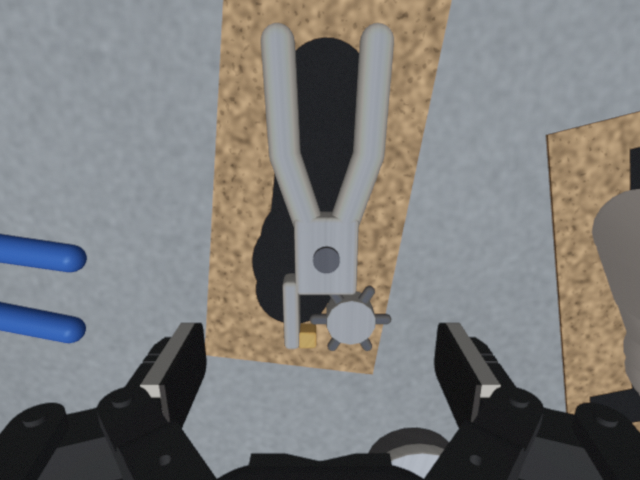

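Run:
```python
from h import *
p=camera_params("wrist")
a=ray(p,[[326,260]],.025)[0]; b=ray(p,[[326.7,24]],.012)[0]
d=a-b; print(a,b,np.hypot(*d),np.degrees(np.arctan2(d[1],d[0])))
```

```text
[ 0.52360706 -0.33830623] [ 0.39720416 -0.33142785] 0.1265899098960469 -3.114752151005835
```

Call:
move_arm(
  series=[
    [1,0.001,0.001,-0.01,0],
    [1,0.001,0.001,-0.01,0],
    [1,0,0.001,-0.012,0],
    [1,0,0,-0.012,0],
    [1,0,0,-0.012,0],
    [1,0,0,-0.012,0],
    [1,0,0,-0.012,0],
    [1,0,0,-0.01,0],
    [1,0,0,-0.006,0],
    [1,0,0,-0.003,0],
  ],
)

```text
t: 11.28
tool_pos: [0.5238, -0.3363, 0.0267]
eef_rot: [-0.084, -3.139, -0.002]
contact_force: [0.1, 0.5, -0.0]
finger_gap: 0.0858
grip_force: 0.0
```

Call:
move_arm(
  series=[
    [1,0,0,0,0],
    [0.8,0,0,0,0],
    [0.6,0,0,0,0],
    [0.5,0,0,0,0],
    [0,0,0,0,0],
    [0,0,0,0,0],
    [0,0,0,0,0],
    [0,0,0,0,0],
    [0,0,0,0,0],
    [0,0,0,0,0],
  ],
)

```text
t: 12.12
tool_pos: [0.5251, -0.3373, 0.0295]
eef_rot: [0.084, 3.139, -0.002]
contact_force: [-0.5, 0.7, 5.8]
finger_gap: 0.0363
grip_force: 62.1
```

Call:
move_arm(
  series=[
    [0,0,0,0.005,0],
    [0,0,0,0.01,0],
    [0,0,0,0.015,0],
    [0,0,0,0.015,0],
    [0,0,0,0.015,0],
    [0,0,0,0.015,0],
    [0,0,0,0.015,0],
    [0,0,0,0.015,0],
    [0,0,0,0.01,0],
    [0,0,0,0.005,0],
  ],
)

```text
t: 12.95
tool_pos: [0.525, -0.3371, 0.1504]
eef_rot: [0.084, 3.139, -0.002]
contact_force: [0.2, 0.5, -3.6]
finger_gap: 0.0368
grip_force: 61.1
```

Call:
move_arm(
  series=[
    [0,0.002,0.01,0,-0.3],
    [0,0.004,0.02,0,-0.4],
    [0,0.004,0.025,0,-0.5],
    [0,0.004,0.025,0,-0.5],
    [0,0.004,0.025,0,-0.5],
    [0,0.004,0.025,0,-0.5],
    [0,0.004,0.025,0,-0.5],
    [0,0.004,0.025,0,-0.5],
    [0,0.004,0.025,0,-0.5],
    [0,0.004,0.025,0,-0.5],
  ],
)

```text
t: 13.78
tool_pos: [0.5615, -0.1045, 0.1468]
eef_rot: [-0.213, -3.132, -0.001]
contact_force: [0.9, 0.3, -2.5]
finger_gap: 0.0362
grip_force: 61.1
```

Call:
move_arm(
  series=[
    [0,0.004,0.028,0,-0.5],
    [0,0.004,0.028,0,-0.5],
    [0,0.004,0.028,0,-0.5],
    [0,0.004,0.028,0,-0.5],
    [0,0.004,0.028,0,-0.5],
    [0,0.004,0.028,0,-0.5],
    [0,0.004,0.025,0,-0.4],
    [0,0.004,0.018,0,-0.4],
    [0,0.003,0.01,0,0],
    [0,0.002,0,0,0],
  ],
)

```text
t: 14.62
tool_pos: [0.5986, 0.1168, 0.1471]
eef_rot: [-0.312, -3.124, -0.0]
contact_force: [0.2, -0.7, -3.4]
finger_gap: 0.0366
grip_force: 61.0
```

Call:
move_arm(
  series=[
    [0,0,0,-0.01,0],
    [0,0,0,-0.015,0],
    [0,0,0,-0.015,0],
    [0,0,0,-0.015,0],
    [0,0,0,-0.015,0],
    [0,0,0,-0.01,0],
    [0,0,0,-0.01,0],
    [0,0,0,-0.005,0],
    [0,0,0,0,0],
    [0,0,0,0,0],
  ],
)

```text
t: 15.45
tool_pos: [0.5995, 0.114, 0.0534]
eef_rot: [-0.317, -3.126, 0.0]
contact_force: [-0.0, 0.0, -3.6]
finger_gap: 0.0363
grip_force: 61.0
```

Call:
move_arm(
  series=[
    [0,0.001,0,-0.005,0],
    [0,0.0005,0,-0.006,0],
    [0,0,0,-0.005,0],
    [0,0,0,-0.003,0],
    [0,0,0,-0.002,0],
    [0,0,0,-0.002,0],
    [0,0,0,-0.001,0],
    [0,0,0,0,0],
    [0,0,0,0,0],
    [0,0,0,0,0],
  ],
)

```text
t: 16.28
tool_pos: [0.6011, 0.1143, 0.0295]
eef_rot: [0.316, 3.125, 0.0]
contact_force: [-1.8, 0.4, -0.7]
finger_gap: 0.0363
grip_force: 61.3
```

Nearly touching, so I lower 1 mm more, release, rise and look.

Call:
move_arm(
  series=[
    [0,0,0,-0.001,0],
    [0,0,0,0,0],
    [0,0,0,0,0],
    [0.55,0,0,0,0],
    [0.7,0,0,0,0],
    [0.85,0,0,0,0],
    [1,0,0,0,0],
    [1,0,0,0,0],
    [1,0,0,0,0],
    [1,0,0,0,0],
  ],
)

```text
t: 17.12
tool_pos: [0.601, 0.1143, 0.0282]
eef_rot: [0.316, 3.126, -0.0]
contact_force: [0.1, 0.1, -0.7]
finger_gap: 0.0859
grip_force: 0.0
```

Call:
move_arm(
  series=[
    [1,0,0,0.005,0],
    [1,0,0,0.01,0],
    [1,0,0,0.015,0],
    [1,0,0,0.015,0],
    [1,0,0,0.02,0],
    [1,0,0,0.02,0],
    [1,0,0,0.01,0],
    [1,0,0,0.005,0],
    [1,0,0,0,0],
    [1,0,0,0,0],
  ],
)

```text
t: 17.95
tool_pos: [0.6007, 0.1143, 0.1278]
eef_rot: [-0.316, -3.125, 0.0]
contact_force: [-1.3, 0.2, -0.3]
finger_gap: 0.0858
grip_force: 0.0
```

Run:
```python
from h import *
im,p=snap("wrist","w4"); s=state(); print(s["t"],s["tool_pos"].round(4),yaw().round(2))
t,pt=snap("top")
np.savez("last.npz",t=t)
crop=cv2.resize(t[150:270,280:360],None,fx=4,fy=4,interpolation=0)
cv2.imwrite("pics/both.png",np.hstack([cv2.resize(im,(480,360)),cv2.resize(crop,(240,360))])[:,:,::-1])
c=mask(im,(8,70,60),(20,190,230),3); n,l,st,ce=cv2.connectedComponentsWithStats(cv2.dilate(c,np.ones((9,9))))
for i in range(1,n):
    m=(l==i)&(c>0)
    if m.sum()>4000: print(st[i],rect(ray(p,pix(m),.003)))
```

```text
18.0 [0.6002 0.1142 0.1271] 78.45
[  203     0   231   364 56519] (array([575.6, 117.2]), array([225.1, 119.6]), -11.6)
[ 576    0   64  186 9314] (array([547.1, 301.8]), array([97.6, 36.1]), -8.0)
[    0   180   135   257 12889] (array([632.4, -73.5]), array([197.7,  91.7]), -25.8)
```

View pics/w4.png

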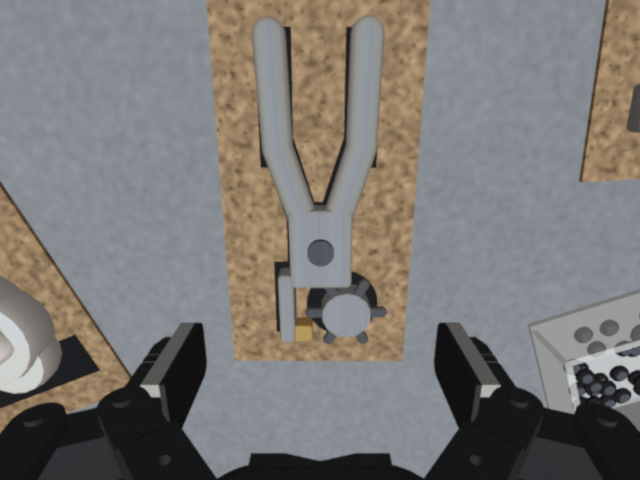

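View pics/both.png

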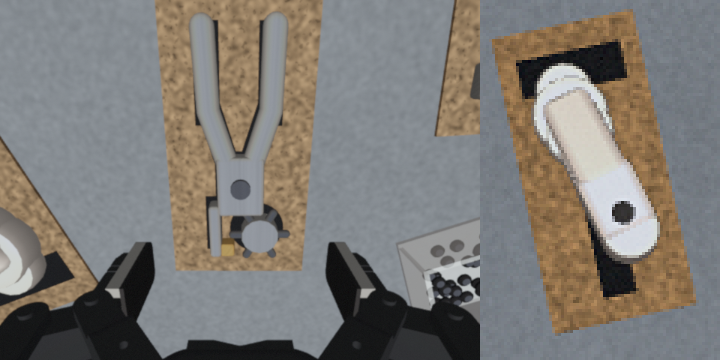

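Run:
```python
from h import *
p=camera_params("wrist")
r=ray(p,[[320,252]],.025)[0]; h=ray(p,[[319.5,17]],.012)[0]; c=ray(p,[[235,360.5],[405,360]],.003); e=c.mean(0)
u=np.array([np.cos(np.radians(-11.6)),np.sin(np.radians(-11.6))]); v=np.array([-u[1],u[0]])
for n,x in (("rivet",r),("handles",h),("outline hnd end",ray(p,[[319.5,27]],.003)[0])):
    d=x-(e-.125*u); print(n,x,"mat frame",d@u,d@v)
d=r-h; print(np.degrees(np.arctan2(d[1],d[0])),np.degrees(np.arctan2(*(c[1]-c[0]))))
```

```text
rivet [0.59720462 0.11370915] mat frame 0.035153054704111175 -0.0001377170268182194
handles [0.47440364 0.13840361] mat frame -0.09010525685641421 -0.0006402061078741653
outline hnd end [0.47745136 0.13776848] mat frame -0.08699207301237256 -0.0006495279713618698
-11.370152185545647 11.273083728347252
```

Run:
```python
from h import *
p=camera_params("top")
a=ray(p,[[328,220.7]],.071)[0]; b=ray(p,[[306.8,171.5]],.012)[0]
d=b-a; print(a,b,np.hypot(*d),np.degrees(np.arctan2(d[1],d[0])),state()["tool_pos"])
```

```text
[ 0.53048292 -0.14612343] [ 0.65879219 -0.09779329] 0.13710970305620698 20.639843456406286 [0.60000973 0.1141681  0.12670361]
```

Call:
move_arm(
  series=[
    [1,-0.003,-0.008,0.005,2],
    [1,-0.003,-0.012,0.005,2],
    [1,-0.003,-0.015,0.005,2],
    [1,-0.003,-0.015,0.005,2],
    [1,-0.003,-0.015,0.005,2],
    [1,-0.003,-0.015,0.005,2],
    [1,-0.003,-0.015,0.005,2],
    [1,-0.003,-0.015,0.005,2],
    [1,-0.003,-0.015,0.005,2],
    [1,-0.003,-0.015,0,2],
  ],
)

```text
t: 18.88
tool_pos: [0.5706, -0.0264, 0.173]
eef_rot: [0.234, -3.132, -0.0]
contact_force: [0.6, 1.3, -0.1]
finger_gap: 0.0856
grip_force: 0.0
```

Call:
move_arm(
  series=[
    [1,-0.004,-0.015,0,2],
    [1,-0.004,-0.015,0,2],
    [1,-0.004,-0.015,0,2],
    [1,-0.004,-0.015,0,2],
    [1,-0.004,-0.015,0,2],
    [1,-0.004,-0.015,0,2],
    [1,-0.004,-0.014,0,0],
    [1,-0.002,-0.008,0,0],
    [1,0,-0.004,0,0],
    [1,0,0,0,0],
  ],
)

```text
t: 19.72
tool_pos: [0.5406, -0.1422, 0.1726]
eef_rot: [0.556, -3.091, -0.001]
contact_force: [-0.4, 0.7, 0.1]
finger_gap: 0.0853
grip_force: 0.0
```

Run:
```python
from h import *
im,p=snap("wrist","w5"); s=state(); print(s["t"],s["tool_pos"].round(4),yaw().round(2),proj(p,[[*s["tool_pos"][:2],.071],[*s["tool_pos"][:2],.003]]))
```

```text
19.7667 [ 0.5409 -0.1416  0.1727] 110.4 [[321.63485201 257.51821837]
 [321.16988487 225.56071056]]
```

View pics/w5.png

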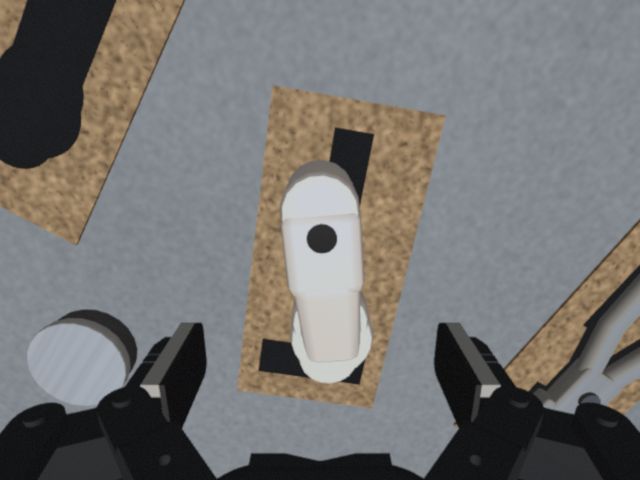

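Run:
```python
from h import *
p=camera_params("wrist"); im=camera("wrist")
C=ray(p,[[284,217],[358,214],[361,290],[289,292]],.071); print(C, C.mean(0))
r=C[:2].mean(0); f=C[2:].mean(0); d=f-r; print("len",np.hypot(*d),"wid",np.linalg.norm(C[1]-C[0]),np.linalg.norm(C[2]-C[3]),"yaw",np.degrees(np.arctan2(d[1],d[0])))
for z in(.006,.014):
  t=ray(p,[[329,382.5]],z)[0]; d=t-C.mean(0); print("toe",t,np.hypot(*d),np.degrees(np.arctan2(d[1],d[0])))
cv2.imwrite("pics/lc.png",cv2.resize(im[150:400,230:440],None,fx=2.4,fy=2.4,interpolation=2)[:,:,::-1])
```

```text
[[ 0.52547677 -0.16982593]
 [ 0.50904556 -0.13081126]
 [ 0.55257135 -0.111073  ]
 [ 0.56914489 -0.15172268]] [ 0.53905965 -0.14085822]
len 0.04752567090273733 wid 0.04233354156340866 0.04389850287261822 yaw 23.46048471526203
toe [ 0.6688267  -0.08602356] 0.14087699830910622 22.90708384946339
toe [ 0.66310181 -0.08839987] 0.13467864563497767 22.92385946178554
```

View pics/lc.png

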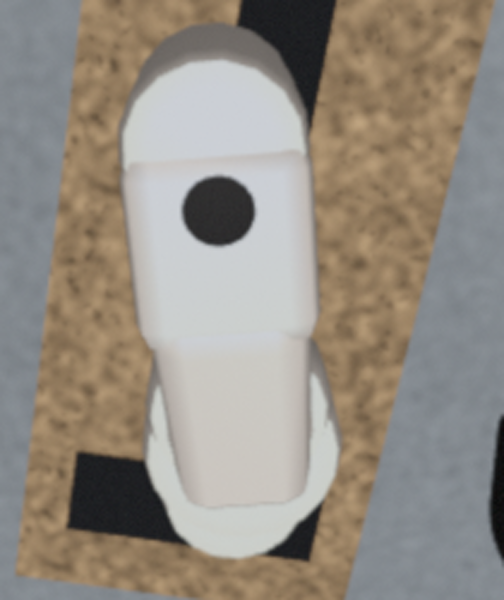

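Call:
move_arm(
  series=[
    [1,0,0.001,-0.01,0.7],
    [1,0,0,-0.013,0.7],
    [1,0,0,-0.013,0.7],
    [1,0,0,-0.013,0.7],
    [1,0,0,-0.013,0],
    [1,0,0,-0.013,0],
    [1,0,0,-0.013,0],
    [1,0,0,-0.012,0],
    [1,0,0,-0.01,0],
    [1,0,0,-0.006,0],
  ],
)

```text
t: 20.65
tool_pos: [0.5402, -0.1405, 0.0554]
eef_rot: [0.632, -3.076, -0.002]
contact_force: [0.2, 0.5, 0.6]
finger_gap: 0.0856
grip_force: 0.0
```

Call:
move_arm(
  series=[
    [1,0,0,0,0],
    [0.9,0,0,0,0],
    [0.8,0,0,0,0],
    [0.7,0,0,0,0],
    [0.6,0,0,0,0],
    [0.3,0,0,0,0],
    [0.2,0,0,0,0],
    [0,0,0,0,0],
    [0,0,0,0,0],
    [0,0,0,0,0],
  ],
)

```text
t: 21.48
tool_pos: [0.5418, -0.141, 0.0585]
eef_rot: [-0.633, 3.075, -0.002]
contact_force: [-1.1, 0.4, 5.2]
finger_gap: 0.0473
grip_force: 62.9
```

Call:
move_arm(
  series=[
    [0,0,0,0.004,0],
    [0,0,0,0.008,0],
    [0,0,0,0.01,0],
    [0,0,0,0.01,0],
    [0,0,0,0.01,0],
    [0,0,0,0.01,0],
    [0,0,0,0.01,0],
    [0,0,0,0.005,0],
    [0,0,0,0.003,0],
    [0,0,0,0,0],
  ],
)

```text
t: 22.32
tool_pos: [0.5414, -0.1409, 0.1283]
eef_rot: [-0.633, 3.076, -0.001]
contact_force: [-0.1, 0.6, -3.2]
finger_gap: 0.0476
grip_force: 61.9
```

Call:
move_arm(
  series=[
    [0,-0.002,-0.005,0,-1],
    [0,-0.005,-0.009,0,-1.8],
    [0,-0.005,-0.011,0,-1.8],
    [0,-0.005,-0.011,0,-1.8],
    [0,-0.005,-0.011,0,-1.8],
    [0,-0.005,-0.011,0,-1.8],
    [0,-0.005,-0.011,0,-1.8],
    [0,-0.005,-0.011,0,-1.8],
    [0,-0.005,-0.011,0,-1.8],
    [0,-0.005,-0.011,0,-1.8],
  ],
)

```text
t: 23.15
tool_pos: [0.4934, -0.244, 0.1273]
eef_rot: [-0.16, 3.137, -0.0]
contact_force: [-0.4, -0.1, -4.4]
finger_gap: 0.0473
grip_force: 62.1
```

Call:
move_arm(
  series=[
    [0,-0.005,-0.012,0,-2],
    [0,-0.005,-0.012,0,-2],
    [0,-0.005,-0.012,0,-2],
    [0,-0.005,-0.012,0,-2],
    [0,-0.005,-0.012,0,-2],
    [0,-0.005,-0.012,0,-2],
    [0,-0.005,-0.011,0,-2],
    [0,-0.004,-0.008,0,-2],
    [0,-0.002,-0.004,0,-1],
    [0,0,0,0,0],
  ],
)

```text
t: 23.98
tool_pos: [0.4524, -0.3387, 0.1273]
eef_rot: [-0.304, -3.127, 0.0]
contact_force: [0.1, 0.7, -3.9]
finger_gap: 0.0475
grip_force: 61.8
```

Call:
move_arm(
  series=[
    [0,0,0,-0.01,0],
    [0,0,0,-0.012,0],
    [0,0,0,-0.012,0],
    [0,0,0,-0.01,0],
    [0,0,0,-0.006,0],
    [0,0,0,-0.003,0],
    [0,0,0,0,0],
    [0,0,0,0,0],
    [0,0,0,0,0],
    [0,0,0,0,0],
  ],
)

```text
t: 24.82
tool_pos: [0.4535, -0.3382, 0.0752]
eef_rot: [0.3, 3.126, -0.001]
contact_force: [-0.2, -0.6, -4.0]
finger_gap: 0.0471
grip_force: 61.9
```

```bash
python3 -c "
from h import *
s=state();print(s['t'],s['tool_pos'].round(4),yaw(),s['contact_force'].round(1))"
```

```text
24.8167 [ 0.4535 -0.3382  0.0752] 79.04651142290177 [-0.2 -0.6 -4. ]
```

Call:
move_arm(
  series=[
    [0,0,0,-0.004,0],
    [0,0,0,-0.004,0],
    [0,0,0,-0.003,0],
    [0,0,0,-0.002,0],
    [0,0,0,-0.002,0],
    [0,0,0,-0.001,0],
    [0,0,0,0,0],
    [0,0,0,0,0],
    [0,0,0,0,0],
    [0,0,0,0,0],
  ],
)

```text
t: 25.65
tool_pos: [0.4531, -0.3378, 0.0585]
eef_rot: [0.3, 3.127, -0.0]
contact_force: [-0.9, 0.3, 0.1]
finger_gap: 0.0476
grip_force: 62.1
```

Touching. I release, rise and look.

Call:
move_arm(
  series=[
    [0,0,0,-0.0005,0],
    [0,0,0,0,0],
    [0,0,0,0,0],
    [0.65,0,0,0,0],
    [0.75,0,0,0,0],
    [0.9,0,0,0,0],
    [1,0,0,0,0],
    [1,0,0,0,0],
    [1,0,0,0,0],
    [1,0,0,0,0],
  ],
)

```text
t: 26.48
tool_pos: [0.4529, -0.3377, 0.0578]
eef_rot: [-0.3, -3.127, 0.0]
contact_force: [0.0, 0.7, -0.4]
finger_gap: 0.0855
grip_force: 0.0
```

Call:
move_arm(
  series=[
    [1,0,0,0.005,0],
    [1,0,0,0.01,0],
    [1,0,0,0.015,0],
    [1,0,0,0.02,0],
    [1,0,0,0.02,0],
    [1,0,0,0.02,0],
    [1,0,0,0.02,0],
    [1,0,0,0.015,0],
    [1,0,0,0.01,0],
    [1,0,0,0,0],
  ],
)

```text
t: 27.32
tool_pos: [0.4542, -0.3388, 0.1966]
eef_rot: [0.299, 3.123, -0.005]
contact_force: [-0.4, -0.3, 0.3]
finger_gap: 0.085
grip_force: 0.0
```

Run:
```python
from h import *
im,p=snap("wrist","w6"); s=state(); print(s["t"],s["tool_pos"].round(4),yaw().round(2))
```

```text
27.3667 [ 0.4536 -0.3383  0.1945] 79.05
```

View pics/w6.png

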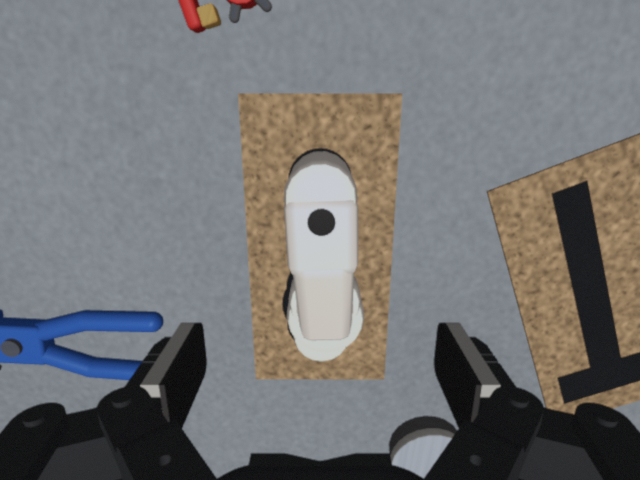

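Run:
```python
from h import *
p=camera_params("wrist")
c=ray(p,[[239,94],[403,94],[385,379.5],[257,379.5]],.003); o=c.mean(0); d=(c[2]+c[3]-c[0]-c[1]); u=d/np.hypot(*d); v=np.array([-u[1],u[0]])
print(o,np.degrees(np.arctan2(u[1],u[0])),np.linalg.norm(d)/2)
def M(n,uv,z):
    q=(ray(p,[uv],z)[0]-o)*1000; print(n,(q@u).round(1)+35,(q@v).round(1))
M("block TL",(286,204),.071);M("block TR",(356,203),.071);M("block BR",(356,272),.071);M("block BL",(289,274),.071)
M("heel outline",(320,149),.003);M("outline left",(283,297),.003)
for z in(.008,.02): M("ball right",(361.5,312),z);M("ball left",(288,312),z);M("toe",(323,360),z)
M("heel white top",(321,163),.071)
M("heel base",(321,153),.005)
```

```text
[ 0.48546315 -0.34485905] -10.843897883611781 0.24846334661575303
block TL -23.4 -21.8
block TR -24.0 21.7
block BR 22.4 23.0
block BL 23.8 -21.2
heel outline -50.099999999999994 -0.7
outline left 74.4 -32.7
ball right 86.2 34.7
ball left 86.2 -28.3
toe 134.5 1.8
ball right 79.7 33.4
ball left 79.7 -27.2
toe 126.1 1.7
heel white top -48.599999999999994 -0.1
heel base -47.3 0.0
```

Call:
move_arm(
  series=[
    [1,0.003,0.02,0,0.3],
    [1,0.003,0.035,0,0.3],
    [1,0.003,0.038,0,0.3],
    [1,0.003,0.038,0,0.3],
    [1,0.003,0.038,0,0.3],
    [1,0.003,0.038,0,0.3],
    [1,0.003,0.038,0,0.3],
    [1,0.003,0.038,0,0.3],
    [1,0.003,0.038,0,0.3],
    [1,0.003,0.038,0,0.1],
  ],
)

```text
t: 28.2
tool_pos: [0.4819, 0.0231, 0.1914]
eef_rot: [-0.223, -3.132, 0.0]
contact_force: [0.6, -1.5, -0.6]
finger_gap: 0.0852
grip_force: 0.0
```

Call:
move_arm(
  series=[
    [1,0.003,0.038,-0.008,0],
    [1,0.003,0.038,-0.008,0],
    [1,0.003,0.038,-0.008,0],
    [1,0.003,0.038,-0.008,0],
    [1,0.003,0.038,-0.008,0],
    [1,0.003,0.038,-0.008,0],
    [1,0.003,0.038,-0.008,0],
    [1,0.003,0.03,-0.007,0],
    [1,0.003,0.022,0,0],
    [1,0.003,0.012,0,0],
  ],
)

```text
t: 29.03
tool_pos: [0.511, 0.3535, 0.1269]
eef_rot: [-0.219, -3.13, 0.003]
contact_force: [0.4, -0.1, -0.7]
finger_gap: 0.0852
grip_force: 0.0
```

Call:
move_arm(
  series=[
    [1,0,0,0,0],
    [1,0,0,0,0],
    [1,0,0,0,0],
    [1,0,0,0,0],
    [1,0,0,0,0],
    [1,0,0,0,0],
    [1,0,0,0,0],
    [1,0,0,0,0],
    [1,0,0,0,0],
    [1,0,0,0,0],
  ],
)

```text
t: 29.87
tool_pos: [0.513, 0.3512, 0.1299]
eef_rot: [0.223, 3.134, 0.0]
contact_force: [0.1, -0.8, 0.3]
finger_gap: 0.0858
grip_force: 0.0
```

```bash
python3 ham.py w7
```

```text
29.9167 [0.513  0.3513 0.1298] 81.85 [-0.1  0.3 -0.7]
[  297     0    50   306 13631] (array([465.1, 357.4]), array([173.9,  25.9]), -8.2)
axis yaw -8.26 y at tcp x 0.3505
head end of orange [[0.55118794 0.345337  ]]
tcp floor pt pix [[321.51556188 248.98486386]]
```

Call:
move_arm(
  series=[
    [1,0.0005,-0.0005,-0.01,0],
    [1,0.0005,0,-0.012,0],
    [1,0,0,-0.012,0],
    [1,0,0,-0.012,0],
    [1,0,0,-0.012,0],
    [1,0,0,-0.012,0],
    [1,0,0,-0.012,0],
    [1,0,0,-0.01,0],
    [1,0,0,-0.006,0],
    [1,0,0,-0.002,0],
  ],
)

```text
t: 30.75
tool_pos: [0.5131, 0.3503, 0.028]
eef_rot: [-0.223, -3.132, 0.002]
contact_force: [0.3, -0.5, -0.4]
finger_gap: 0.0855
grip_force: 0.0
```

Call:
move_arm(
  series=[
    [1,0,0,0,0],
    [0.8,0,0,0,0],
    [0.6,0,0,0,0],
    [0.4,0,0,0,0],
    [0,0,0,0,0],
    [0,0,0,0,0],
    [0,0,0,0,0],
    [0,0,0,0,0],
    [0,0,0,0,0],
    [0,0,0,0,0],
  ],
)

```text
t: 31.58
tool_pos: [0.5145, 0.3511, 0.0306]
eef_rot: [0.223, 3.133, 0.001]
contact_force: [-0.9, 0.4, 6.7]
finger_gap: 0.0246
grip_force: 61.3
```

Call:
move_arm(
  series=[
    [0,0,0,0.004,0],
    [0,0,0,0.01,0],
    [0,0,0,0.012,0],
    [0,0,0,0.012,0],
    [0,0,0,0.012,0],
    [0,0,0,0.012,0],
    [0,0,0,0.012,0],
    [0,0,0,0.012,0],
    [0,0,0,0.008,0],
    [0,0,0,0,0],
  ],
)

```text
t: 32.42
tool_pos: [0.5153, 0.3516, 0.1269]
eef_rot: [0.223, 3.13, 0.004]
contact_force: [0.1, 0.6, -3.4]
finger_gap: 0.0247
grip_force: 60.4
```

Call:
move_arm(
  series=[
    [0,0.002,-0.01,0,0.5],
    [0,0.004,-0.02,0,1],
    [0,0.005,-0.026,0,1],
    [0,0.005,-0.026,0,1],
    [0,0.005,-0.026,0,1],
    [0,0.005,-0.026,0,1],
    [0,0.005,-0.026,0,1],
    [0,0.005,-0.026,0,1],
    [0,0.005,-0.026,0,1],
    [0,0.005,-0.026,0,1],
  ],
)

```text
t: 33.25
tool_pos: [0.559, 0.1106, 0.1225]
eef_rot: [0.039, -3.139, 0.001]
contact_force: [0.3, 1.0, -3.6]
finger_gap: 0.0248
grip_force: 60.3
```

Call:
move_arm(
  series=[
    [0,0.005,-0.027,0,1.2],
    [0,0.005,-0.027,0,1.2],
    [0,0.005,-0.027,0,1.2],
    [0,0.005,-0.027,0,1.2],
    [0,0.005,-0.027,0,1.2],
    [0,0.005,-0.027,0,1.2],
    [0,0.005,-0.027,0,1.2],
    [0,0.005,-0.022,0,1.2],
    [0,0.004,-0.012,0,0.2],
    [0,0.002,-0.006,0,0],
  ],
)

```text
t: 34.08
tool_pos: [0.6054, -0.1184, 0.1227]
eef_rot: [0.302, -3.126, -0.0]
contact_force: [-0.2, -0.0, -2.8]
finger_gap: 0.0246
grip_force: 60.3
```

Call:
move_arm(
  series=[
    [0,0,0,-0.01,0],
    [0,0,0,-0.012,0],
    [0,0,0,-0.012,0],
    [0,0,0,-0.012,0],
    [0,0,0,-0.012,0],
    [0,0,0,-0.01,0],
    [0,0,0,-0.006,0],
    [0,0,0,0,0],
    [0,0,0,0,0],
    [0,0,0,0,0],
  ],
)

```text
t: 34.92
tool_pos: [0.6066, -0.1164, 0.0505]
eef_rot: [-0.305, 3.126, -0.001]
contact_force: [0.2, -1.3, -2.4]
finger_gap: 0.0245
grip_force: 60.3
```

```bash
python3 ham.py w8
```

```text
34.9667 [ 0.6068 -0.1165  0.0508] 101.14 [-0.2 -1.  -3. ]
[  276     0    89   424 31915] (array([ 578.6, -122.7]), array([178.6,  30.3]), 11.1)
axis yaw 11.15 y at tcp x -0.1171
head end of orange [[ 0.66612863 -0.10530529]]
tcp floor pt pix [[321.43847725 311.17386572]]
```

Aligned. Lower to z about 0.031.

Call:
move_arm(
  series=[
    [0,0,0.0005,-0.005,0],
    [0,0,0,-0.005,0],
    [0,0,0,-0.004,0],
    [0,0,0,-0.003,0],
    [0,0,0,-0.002,0],
    [0,0,0,-0.001,0],
    [0,0,0,0,0],
    [0,0,0,0,0],
    [0,0,0,0,0],
    [0,0,0,0,0],
  ],
)

```text
t: 35.8
tool_pos: [0.6061, -0.1158, 0.0306]
eef_rot: [-0.305, 3.127, -0.0]
contact_force: [-5.1, 0.7, 5.0]
finger_gap: 0.0247
grip_force: 61.4
```

Call:
move_arm(
  series=[
    [0,0,0,0,0],
    [0.45,0,0,0,0],
    [0.6,0,0,0,0],
    [0.8,0,0,0,0],
    [1,0,0,0,0],
    [1,0,0,0,0],
    [1,0,0,0,0],
    [1,0,0,0,0],
    [1,0,0,0,0],
    [1,0,0,0,0],
  ],
)

```text
t: 36.63
tool_pos: [0.606, -0.1157, 0.0298]
eef_rot: [-0.305, 3.127, -0.0]
contact_force: [-0.1, -0.8, 0.5]
finger_gap: 0.0856
grip_force: 0.0
```

Call:
move_arm(
  series=[
    [1,0,0,0.005,0],
    [1,0,0,0.01,0],
    [1,0,0,0.015,0],
    [1,0,0,0.02,0],
    [1,0,0,0.02,0],
    [1,0,0,0.02,0],
    [1,0,0,0.015,0],
    [1,0,0,0.01,0],
    [1,0,0,0.005,0],
    [1,0,0,0,0],
  ],
)

```text
t: 37.47
tool_pos: [0.6068, -0.1159, 0.1516]
eef_rot: [-0.305, 3.124, -0.001]
contact_force: [0.1, -0.4, -0.0]
finger_gap: 0.0851
grip_force: 0.0
```

```bash
python3 ham.py w9
python3 - <<'E'
from h import *
im=cv2.imread("pics/w9.png")[:,:,::-1]; p=camera_params("wrist")
c=mask(im,(8,70,60),(20,190,230),3); n,l,st,ce=cv2.connectedComponentsWithStats(cv2.dilate(c,np.ones((9,9))))
for i in range(1,n):
    m=(l==i)&(c>0)
    if m.sum()>4000: print(st[i],rect(ray(p,pix(m),.003)))
E
```

```text
37.5167 [ 0.6061 -0.1158  0.1502] 101.15 [ 0.2  0.3 -0. ]
[  299     0    45   288 11757] (array([ 555.9, -126.4]), array([175.8,  25.5]), 11.2)
axis yaw 11.17 y at tcp x -0.1165
head end of orange [[ 0.64207598 -0.1092758 ]]
tcp floor pt pix [[321.74092339 237.37060462]]
[    0     0    78   201 11583] (array([ 553.1, -315.9]), array([127. ,  37.5]), -10.8)
[  215     0   211   346 60444] (array([ 578.7, -122. ]), array([229.2, 119. ]), 11.2)
[  492   125   148   278 16814] (array([596.9, 111. ]), array([178.3, 120.5]), -11.6)
```

View pics/w9.png

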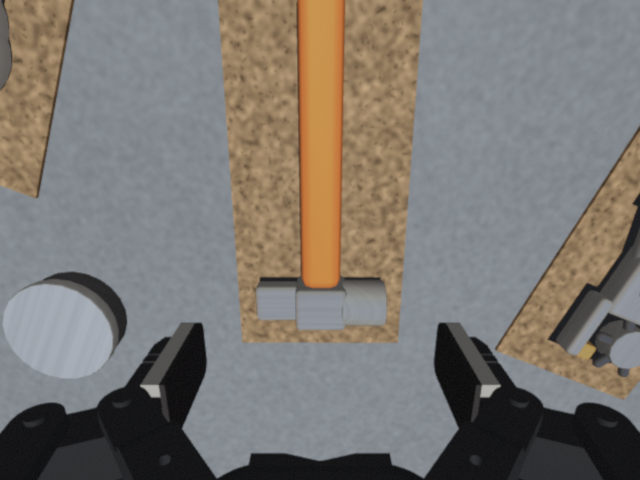

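```bash
python3 -c "
from bench import *
print(finish_job())"
```

```text
the job is handed in; nothing more can be done
None
```

The hammer, punch and last are each back on their own outlined mat, facing the right way and by my camera measurements within about 3 mm and 2° of the outline; the bin and tin were left alone, and I handed the job in at about 38 s.

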